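# Seat the cord reel on its winder

## Robot

A 6-joint arm with a two-finger parallel gripper is mounted at the origin on the work surface. World frame = base frame: x ahead of the robot, y to its left, z up, the work surface at z = 0. Lengths are in mm, angles in rad, forces in N, time in s.
With the tool pointing down it reaches from about 350 to 875 mm from the base axis. Payload 4.2 kg.
Tool frame: the origin (TCP) lies midway between the tips of the shut fingers; the grasp point (between the pads) lies 19 mm behind it (arm.grip_point_offset is the distance from the TCP to the grasp point, in mm); y points along the fingers, z is the direction in which the jaws open and shut, and the axes are right-handed (so a half turn about y gives the same grasp; the last joint's range is limited). The gripper opens to 85 mm and grips with 20 to 120 N. Pads are 22 mm wide; open, the fingers measure 114 mm over their backs; the gripper's body (76 mm by 85 mm) begins 54 mm behind the grasp point. The pads swing forward as they close: fully open they stand 13 mm farther back than shut.
Start: joints at [0.259, 0.385, 0.008, 0, -1.194, -0.259], TCP at [624.979, 0.025, 231.312] pointing down, gripper open.
Joint ranges: [-3.14, 3.14], [-1.21, 2.06], [-1.07, 1.41], [-3.16, 2.05], [-2.99, -0.16], [-3.1, 3.1]. Speed limits (rad/s): [2.79, 2.79, 3.14, 3.14, 3.14, 3.14].

## Interface

Orientations are given as a unit quaternion [x, y, z, w].
In Python, from bench import arm, optics, job_done, spotter gives the robot as it stands.
- The arm moves only by the tool jog_arm, never from a script. Its arguments are lists of equal length, an entry for each row: "translation": the shift along the tool's x, y, z in units of 50 mm (1.0 is 50 mm), a list of three; "rot": the turn, a rotation vector about the tool's x, y, z in units of 8 degrees (1.0 is 8 degrees), a list of three; "gripper": the opening, from 0 (shut) to 1 (fully open). A call has 1 to 20 rows; each row is the pose to reach, as a shift and turn from the pose measured when the call began, along the tool's axes at that moment; what a row does not reach only later rows make up. A row lasts 1/10 s, in which the tool goes at most 50 mm and 8.59 degrees, less where a joint would pass 70% of its speed; a pose out of reach is approached as far as the arm can. A call with a gripper value outside its range is refused whole. The fingers move at their own pace and stop on an object; the grip force is fixed at half the most. Time passes only in rows, so rows that repeat a pose let the fingers close. It gives the time, the measured TCP pose, the force and the opening at its end, in the units of the state.
- arm.read_state(): the state, without advancing time (a new reading comes with each control period).
- optics.get_image(name): name is "scene" or "side" or "wrist"; returns a dict with "frame" (384x512x3 uint8, red, green, blue), "mtx" (3x3 intrinsics, pixels), "xyz" and "attitude" of the camera in the world; the wrist camera has in their place "T_tool_cam" (4x4, takes a point from camera to tool coordinates, whose origin is the TCP and whose axes are the tool frame's). Camera axes: x right, y down, z forward; pixel columns grow to the right and rows downward; lengths in mm; the calibration is good to about 2 mm. A picture is of the moment at which its call begins: read the wrist's pose just before it. There is no depth.
- job_done(): hands the job in, once; it reports no verdict.
Trained networks look in the newest picture that a camera, given by its name, has taken for a name from the list of things; names that differ only in an ending like _2 or _b are one class to them, and where a whole thing is asked for, a point or a joint stands for the part that bears it (a point fixed in the world has none). Each returns a list of dicts, best first, with "score" (0 to 1); they miss things now and then, are a little off and sometimes report something else, mostly with a low value. They report only what shows in the picture. A call takes as long as a camera call.
- spotter.look_for(camera, thing): "centre" ([x, y, z] in mm, in the coordinates of the camera as it stood for that picture, good to about 4 mm: the middle of the surface that is visible of it).
The state is a dict: "clock": time; "joints": joint angles; "joint_vel": joint speeds; "joint_efforts": joint torques, N m; "position": TCP position; "ee_rot": TCP orientation; "contact_force": force on the tool from outside, world axes, zero at the start; "wrist_torque": the same for the moment, N m; "gripper_width": finger opening in mm.
Only numpy, scipy, OpenCV 4.12 (cv2) and the standard library are available. Lean on these libraries where they do the work, as an engineer would, in place of code of your own. Each camera call takes 0.05 s, during which the arm holds its last target. There are 200 camera calls.

## Task

On one of the two winders the empty reel is standing up on the drive pin instead of sitting on the drive plate. With a fingertip, turn that reel round on its spindle until the notch in its rim stands over the pin, then press it down until it is fully home on the plate. Do not lift it or force it down, leave the other winder's reel and the things lying on the counter as they are, and finish clear of everything.

Things in the scene. Friction and masses are not known exactly. Their poses are not given: they have to be found in the camera images.
- reel_a_top (a point): The reel to seat: empty, white plastic, 150 mm across, 50 mm high, two equal flanges 5 mm thick on a core 36 mm across. It turns on its upright spindle both ways without end, with about 0.03 N m of friction, and stays where it is left. This point: the centre of the upper flange's upper face, on the spindle axis; z up, x to the notch
- reel_a_notch (a point): The middle of the reel's notch, at the height of the upper flange's upper face, 69 mm from the axis. The notch, 16 mm wide and 12 mm deep, is cut in the rims of both flanges, one above the other, at the outer end of one spoke, where a pad 34 mm wide and 10 mm deep backs it
- reel_a (a joint): How far the reel has gone down, m: 0 riding on the pin, 0.010 fully home, negative if lifted. A spring clip in the spindle grips the bore: the reel stays at any height and needs about 4 N to go down. It goes down only with the notch over the pin (4 mm of play on either side, the pin's end is round). Over 80 N in all on the reel would bend the pin
- reel_a_turn (a joint): Angle of that reel on its driver, rad, anticlockwise seen from above: 0 (or any whole number of turns) when the notch is right over the pin
- driver_a_pin (a point): The tip of the drive pin under that reel: steel, 8 mm thick, 10 mm high, 69 mm from the axis, on a fixed dark steel plate 144 mm across whose upper face is 75 mm above the counter. In line with the pin the plate has an aluminium ear, 24 mm wide, that reaches beyond the reel's rim to 105 mm from the axis and carries a dark screw: it shows from above where the pin is
- winder_a: The green winder that carries that reel: a fixed box 190 x 150 x 55 mm; its origin is at counter height under the spindle axis, its controls face its own -x. A thin thread guide, up to 120 mm above the counter, stands behind the reel, 92 to 120 mm from the spindle axis
- winder_b: The other, equal winder, whose reel is already home
- reel_b (a joint): Height of the other winder's reel, as for reel_a: it is at 0.010, fully home, and must stay so
- bobbin_yellow: Loose yellow thread bobbin lying between the winders, 150 mm long, 27 mm thick; origin under its middle
- bobbin_pale: Loose off-white thread bobbin lying behind the winders, 150 mm long, 27 mm thick; origin under its middle
- scissors: Loose scissors lying flat, 190 mm long, 9 mm high; origin under the pivot
- tape: Loose round tape measure, 52 mm across, 14 mm high; origin under its centre
- cotton_reel: Loose small wooden reel, standing, 32 mm across, 40 mm high; origin under its centre
- thimble: Loose brass thimble, standing, 22 mm across, 24 mm high; origin under its centre
- chalk_box: Loose chalk box, 70 x 45 x 18 mm; origin under its centre
- reel_a_window (a point): The middle of one of the three open windows of the upper flange, at its upper face, 42 mm from the axis, 60 degrees anticlockwise of the notch. The windows lie between three spokes 14 mm wide, 120 degrees apart (one at the notch), and reach from 18 to 64 mm from the axis, inside a rim 11 mm wide: room for a closed fingertip. 40 mm of free space below
- driver_a_top (a point): The top of that reel's spindle, 10 mm thick and fixed: 20 mm above the upper face of the reel as it rides on the pin, 30 mm once it is home. 155 mm above the counter

How it is judged:
By the outcome, as a careful person would: the job done as asked, in the order asked, and still so for the second after the job is handed in, with the robot touching nothing.
It also fails if it takes over 54 s, if anything falls off the work surface, if the arm or the gripper's body presses on something with over 40 N, if the wrist force passes 120 N, or if a joint passes its speed limit or range.

## Working session

There is one attempt and no reset: what is moved stays moved. The work goes in short steps, Python scripts to look and compute and a tool call to move; the robot and the scene stay as the last step left them, time stands still between calls to the robot, and variables do not carry over. Pictures are saved under pics/ and viewed, about 8 in all and at most 12, crops included, and the job is handed in when it is done.

Besides the shell and the picture viewer there is one more tool, called after "Emit:" as a command line: name --argument value ..., lists and objects as JSON in quotes. jog_arm: Moves the arm, as the interface text tells. Its arguments: {"type":"object","properties":{"translation":{"type":"array"},"rot":{"type":"array"},"gripper":{"type":"array"}},"required":["translation","rot","gripper"]}

```bash
mkdir -p pics; cat > h.py <<'E'
import numpy as np, cv2
from scipy.spatial.transform import Rotation as R
from bench import arm, optics, job_done, spotter
def cam(name):
    s=arm.read_state(); d=optics.get_image(name)
    if 'T_tool_cam' in d:
        T=np.eye(4);T[:3,:3]=R.from_quat(s['ee_rot']).as_matrix();T[:3,3]=s['position'];T=T@np.array(d['T_tool_cam'])
    else:
        T=np.eye(4);a=np.array(d['attitude']);T[:3,:3]=a if a.shape==(3,3) else R.from_quat(a).as_matrix();T[:3,3]=d['xyz']
    return d['frame'],np.array(d['mtx']),T
def save(f,n): cv2.imwrite('pics/'+n,cv2.cvtColor(f,cv2.COLOR_RGB2BGR))
def find(name,T,thing,k=2):
    return [(round(o['score'],2),np.round(T[:3,:3]@np.array(o['centre'])+T[:3,3],1).tolist()) for o in spotter.look_for(name,thing)[:k]]
def atz(u,v,z,K,T):
    r=T[:3,:3]@np.linalg.solve(K,[u,v,1]);return T[:3,3]+r*(z-T[2,3])/r[2]
def proj(p,K,T):
    q=K@(T[:3,:3].T@(np.array(p)-T[:3,3]));return q[:2]/q[2]
E
python3 - <<'E'
from h import *
print(arm.read_state())
for n in ('scene','wrist','side'):
    f,K,T=cam(n); save(f,n+'0.png'); print(n,K.tolist(),T.round(3).tolist())
    for t in ('reel_a_top','reel_a_notch','driver_a_pin','driver_a_top','winder_a','reel_a_window'): print(n,t,find(n,T,t,4))
E
```

```text
{'clock': 0.0, 'joints': array([ 2.58584024e-01,  3.85569789e-01,  6.64056950e-03, -5.05596162e-04,
       -1.19398380e+00, -2.58596841e-01]), 'joint_vel': array([-9.24126897e-05, -1.73468547e-03,  3.24727073e-04,  1.77568146e-03,
       -1.61765401e-03, -9.67348015e-04]), 'joint_efforts': array([-9.55001960e-04, -3.92286408e+01,  1.88399577e+01,  4.18616563e+00,
       -4.72148502e-03,  8.27910434e-07]), 'position': array([6.24426448e+02, 1.37119493e-02, 2.30218376e+02]), 'ee_rot': array([-0.49952966, -0.4993865 ,  0.50051323,  0.50056942]), 'contact_force': array([ 0.18820122,  0.76765405, -0.54559061]), 'wrist_torque': array([ 0.02655102,  0.00629833, -0.01200975]), 'gripper_width': 85.55462833920463}
scene [[412.05527509418454, 0.0, 255.23754224010932], [0.0, 412.05527509418454, 193.9080625934497], [0.0, 0.0, 1.0]] [[-0.518, 0.665, -0.538, 1214.402], [0.855, 0.391, -0.34, 408.854], [-0.016, -0.636, -0.771, 1016.322], [0.0, 0.0, 0.0, 1.0]]
scene reel_a_top [(0.8, [525.5, 208.0, 134.4]), (0.27, [573.0, 11.8, 19.8])]
scene reel_a_notch [(0.81, [525.4, 208.4, 136.5])]
scene driver_a_
[... 813 characters left out ...]
0.51, [547.5, 141.9, 88.3])]
wrist reel_a_window [(0.69, [546.3, 143.8, 88.1])]
side [[439.00594911916875, 0.0, 257.09995007025793], [0.0, 439.00594911916875, 190.2893720994257], [0.0, 0.0, 1.0]] [[-0.958, -0.133, 0.254, 278.634], [-0.286, 0.493, -0.822, 1046.572], [-0.016, -0.86, -0.51, 747.271], [0.0, 0.0, 0.0, 1.0]]
side reel_a_top [(0.8, [512.8, 219.1, 131.1])]
side reel_a_notch [(0.87, [514.8, 218.2, 131.5]), (0.7, [506.1, 223.7, 92.7])]
side driver_a_pin [(0.88, [509.4, 224.5, 87.2])]
side driver_a_top [(0.57, [504.9, 222.6, 91.6]), (0.47, [520.3, 211.7, 132.0])]
side winder_a [(0.9, [517.6, -152.5, 45.7]), (0.7, [525.5, 272.0, 51.5])]
side reel_a_window [(0.56, [517.8, 212.0, 127.8])]
```

```bash
python3 -c "
import cv2
i=cv2.imread('pics/scene0.png');cv2.imwrite('pics/scene0b.png',cv2.resize(i,(800,600),interpolation=3))
i=cv2.imread('pics/side0.png');cv2.imwrite('pics/side0b.png',cv2.resize(i,(800,600),interpolation=3))"
```

```text
(no output)
```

View pics/scene0b.png

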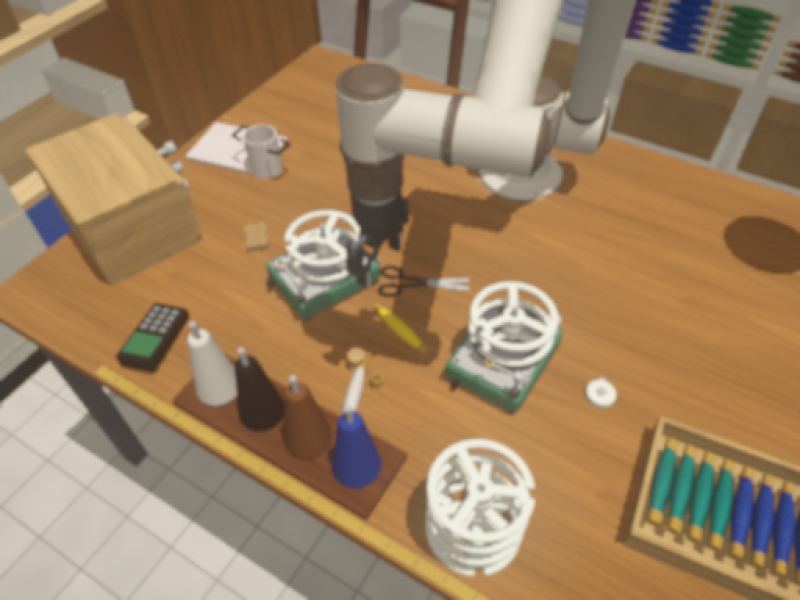

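View pics/side0b.png

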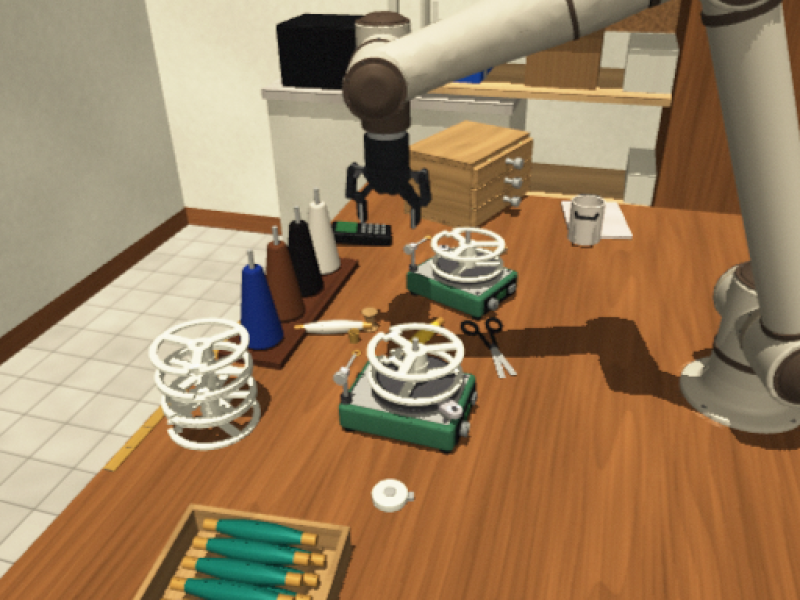

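The reel in question is the +y winder at about (520, 210), image pixel about (512, 330) in the scene view. The far reel, near (322, 250), looks lower. I'll close the fingers and move above the near one to look.

```bash
cat >> h.py <<'E'
def move(p,yaw=0):
    s=arm.read_state();M=R.from_quat(s['ee_rot']).as_matrix()
    print('pos',s['position'].round(1),'F',s['contact_force'].round(1),'t',round(s['clock'],2)); print('shift',(M.T@(np.array(p)-s['position'])/50).round(3))
E
python3 -c "
from h import *
move([520,184,330]);print(R.from_quat(arm.read_state()['ee_rot']).as_matrix().round(3))"
```

```text
pos [625.    0.  231.3] F [ 0.4 -0.5  0.7] t 1.05
shift [ 3.68  -1.974  2.099]
[[ 0. -0. -1.]
 [ 1.  0.  0.]
 [ 0. -1.  0.]]
```

Emit:
jog_arm --translation '[[0.8, -0.5, 0.5], [1.6, -1, 1], [2.4, -1.5, 1.5], [3.2, -2, 2], [3.68, -2, 2.1], [3.68, -2, 2.1], [3.68, -2, 2.1], [3.68, -2, 2.1]]' --rot '[[0, 0, 0], [0, 0, 0], [0, 0, 0], [0, 0, 0], [0, 0, 0], [0, 0, 0], [0, 0, 0], [0, 0, 0]]' --gripper '[0, 0, 0, 0, 0, 0, 0, 0]'

```text
clock: 1.85
position: [520.0, 183.4, 330.8]
ee_rot: [-0.5, -0.499, 0.5, 0.5]
contact_force: [0.3, -0.6, -1.2]
gripper_width: -0.0
```

```bash
python3 - <<'E'
from h import *
n='wrist';f,K,T=cam(n); save(cv2.resize(f,(800,600),interpolation=3),'w1.png'); print(K.tolist(),T.round(4).tolist())
for t in ('reel_a_top','reel_a_notch','driver_a_pin','driver_a_top','winder_a','reel_a_window'): print(t,find(n,T,t,4))
np.savez('w1.npz',f=f,K=K,T=T)
E
```

```text
[[318.3646618050052, 0.0, 257.2853603244755], [0.0, 318.3646618050052, 194.8179428728191], [0.0, 0.0, 1.0]] [[-1.0, 0.0003, -0.0018, 520.5709], [-0.0001, 0.9637, 0.2669, 115.1956], [0.0018, 0.2669, -0.9637, 472.8664], [0.0, 0.0, 0.0, 1.0]]
reel_a_top [(0.69, [519.0, 196.8, 132.6])]
reel_a_notch [(0.94, [520.2, 194.2, 132.5])]
driver_a_pin [(0.65, [519.1, 201.2, 87.2])]
driver_a_top [(0.61, [520.9, 202.4, 86.3])]
winder_a [(0.92, [598.8, 159.4, 52.3])]
reel_a_window [(0.88, [523.6, 196.5, 132.3])]
```

View pics/w1.png

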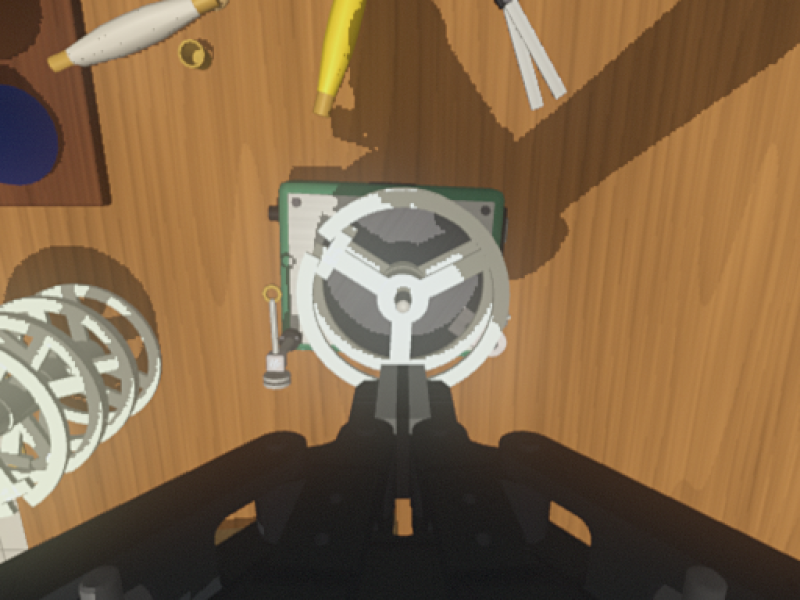

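The picture shows the reel's upper flange centred near (403,290), spokes at roughly 6, 10 and 2 o'clock, and the ear with its screw near (498,337). I'll rectify it at the two heights to measure.

```bash
python3 - <<'E'
from h import *
d=np.load('w1.npz');f,K,T=d['f'],d['K'],d['T']
print('spindle top',atz(403/1.5625,298/1.5625,155,K,T).round(1))
def top(z,c,h=125,s=400):
    # output px -> world: x right = +y? use col: world -x right..; keep col=x, row=-y
    g=np.linspace(-h,h,s);X,Y=np.meshgrid(c[0]+g,c[1]-g)
    P=np.stack([X,Y,np.full_like(X,z)],-1)-T[:3,3]
    q=P@T[:3,:3]@K.T;q=q/q[...,2:]
    return cv2.remap(f,q[...,0].astype('f'),q[...,1].astype('f'),cv2.INTER_CUBIC)
c=[520,200]
save(np.hstack([top(135,c),top(75,c)]),'t1.png')
E
```

```text
spindle top [519.3 198.8 155. ]
```

View pics/t1.png

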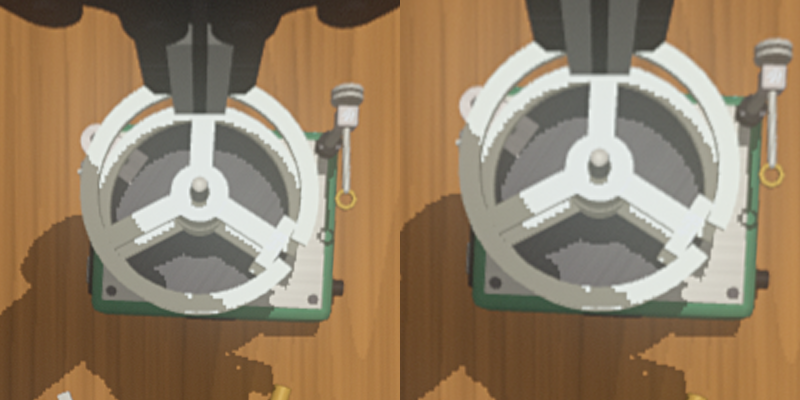

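```bash
cat > ov.py <<'E'
from h import *
def overlay(f,K,T,c,notch,pin,zt,out,win):
    k=4;u0,v0,u1,v1=win
    im=cv2.resize(f[v0:v1,u0:u1],None,fx=k,fy=k,interpolation=cv2.INTER_CUBIC).copy()
    def pl(P,col):
        q=np.array([(proj(p,K,T)-[u0,v0]+.5)*k for p in P]).round().astype(int);cv2.polylines(im,[q.reshape(-1,1,2)],False,col,1)
    t=np.radians(np.arange(0,361,3))
    for r in (75,64,18): pl([[c[0]+r*np.cos(a),c[1]+r*np.sin(a),zt] for a in t],(255,0,0))
    def box(ang,r0,r1,w,z,col):
        a=np.radians(ang);e=np.array([np.cos(a),np.sin(a)]);n=np.array([-e[1],e[0]]);C=np.array(c)
        pl([[*(C+e*r+n*s),z] for r,s in ((r0,-w),(r1,-w),(r1,w),(r0,w),(r0,-w))],col)
    box(notch,63,75,8,zt,(0,0,255)); 
    for s in (0,120,240): box(notch+s,18,63,7,zt,(0,160,0))
    box(pin,72,105,12,75,(255,0,255)); pl([[*c,75],[*c,155]],(255,160,0))
    save(im,out)
E
python3 - <<'E'
from ov import *
d=np.load('w1.npz');overlay(d['f'],d['K'],d['T'],[519.5,203],-32,145,135,'o1.png',(165,110,345,255))
E
```

```text
(no output)
```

View pics/o1.png

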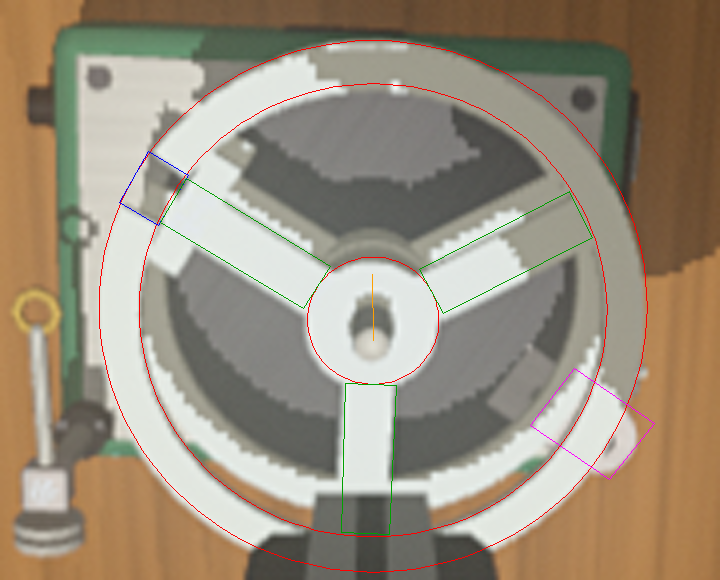

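The overlay fits well: axis (519.5, 203), flange at z=135, notch about -32°, ear (pin) about 145°. So the turn needed is about +177°. I'll put the closed fingertip into the window at 148°, r=40.

Emit:
jog_arm --translation '[[0.4, 0.6, 0.34], [0.82, 1.2, 0.69], [0.82, 2, 0.69], [0.82, 2.8, 0.69], [0.82, 3.2, 0.69], [0.82, 3.2, 0.69], [0.82, 3.2, 0.69]]' --rot '[[0, 0, 0], [0, 0, 0], [0, 0, 0], [0, 0, 0], [0, 0, 0], [0, 0, 0], [0, 0, 0]]' --gripper '[0, 0, 0, 0, 0, 0, 0]'

```text
clock: 2.9
position: [486.4, 224.6, 171.8]
ee_rot: [0.5, 0.5, -0.5, -0.5]
contact_force: [-0.5, 0.7, 1.4]
gripper_width: -0.2
```

```bash
python3 - <<'E'
from h import *
move([485.6,224.2,120])
c=np.array([519.5,203])
p0=np.array([485.6,224.2])
# sweep table relative to insertion point
for a in list(range(148,357,11)):
    p=c+40*np.array([np.cos(np.radians(a)),np.sin(np.radians(a))]); d=(p-p0)/50; print(a,[round(d[1],2),0,round(-d[0],2)])
for n in('scene','side'):
    f,K,T=cam(n);save(f,n+'1.png')
E
```

```text
pos [486.4 224.6 171.8] F [-0.5  0.7  1.4] t 2.9
shift [-0.008  1.036  0.017]
148 [np.float64(-0.0), 0, np.float64(0.0)]
159 [np.float64(-0.14), 0, np.float64(0.07)]
170 [np.float64(-0.29), 0, np.float64(0.11)]
181 [np.float64(-0.44), 0, np.float64(0.12)]
192 [np.float64(-0.59), 0, np.float64(0.1)]
203 [np.float64(-0.74), 0, np.float64(0.06)]
214 [np.float64(-0.87), 0, np.float64(-0.01)]
225 [np.float64(-0.99), 0, np.float64(-0.11)]
236 [np.float64(-1.09), 0, np.float64(-0.23)]
247 [np.float64(-1.16), 0, np.float64(-0.37)]
258 [np.float64(-1.21), 0, np.float64(-0.51)]
269 [np.float64(-1.22), 0, np.float64(-0.66)]
280 [np.float64(-1.21), 0, np.float64(-0.82)]
291 [np.float64(-1.17), 0, np.float64(-0.96)]
302 [np.float64(-1.1), 0, np.float64(-1.1)]
313 [np.float64(-1.01), 0, np.float64(-1.22)]
324 [np.float64(-0.89), 0, np.float64(-1.33)]
335 [np.float64(-0.76), 0, np.float64(-1.4)]
346 [np.float64(-0.62), 0, np.float64(-1.45)]
```

Emit:
jog_arm --translation '[[0, 0.3, 0.02], [0, 0.6, 0.02], [0, 0.8, 0.02], [0, 0.9, 0.02], [0, 1.0, 0.02], [0, 1.04, 0.02], [0, 1.04, 0.02]]' --rot '[[0, 0, 0], [0, 0, 0], [0, 0, 0], [0, 0, 0], [0, 0, 0], [0, 0, 0], [0, 0, 0]]' --gripper '[0, 0, 0, 0, 0, 0, 0]'

```text
clock: 3.7
position: [486.1, 225.2, 121.0]
ee_rot: [0.501, 0.501, -0.499, -0.5]
contact_force: [-0.4, 0.4, 0.4]
gripper_width: -0.2
```

In the window with no contact force. First part of the sweep.

Emit:
jog_arm --translation '[[-0.14, 0, 0.07], [-0.29, 0, 0.11], [-0.44, 0, 0.12], [-0.59, 0, 0.1], [-0.74, 0, 0.06], [-0.87, 0, -0.01], [-0.99, 0, -0.11], [-1.09, 0, -0.23], [-1.16, 0, -0.37], [-1.21, 0, -0.51], [-1.22, 0, -0.66], [-1.21, 0, -0.82], [-1.17, 0, -0.96], [-1.1, 0, -1.1], [-1.1, 0, -1.1]]' --rot '[[0, 0, 0], [0, 0, 0], [0, 0, 0], [0, 0, 0], [0, 0, 0], [0, 0, 0], [0, 0, 0], [0, 0, 0], [0, 0, 0], [0, 0, 0], [0, 0, 0], [0, 0, 0], [0, 0, 0], [0, 0, 0], [0, 0, 0]]' --gripper '[0, 0, 0, 0, 0, 0, 0, 0, 0, 0, 0, 0, 0, 0, 0]'

```text
clock: 5.2
position: [542.5, 170.9, 121.1]
ee_rot: [0.501, 0.502, -0.498, -0.5]
contact_force: [0.4, -0.0, 0.4]
gripper_width: 0.0
```

```bash
python3 - <<'E'
from ov import *
move([519.5+40*np.cos(np.radians(335)),203+40*np.sin(np.radians(335)),121])
f,K,T=cam('wrist')
overlay(f,K,T,[519.5,203],90,145,135,'o2.png',(160,80,360,225))
E
```

```text
pos [542.5 170.9 121.1] F [ 0.4 -0.   0.4] t 5.2
shift [ 0.303  0.005 -0.264]
```

View pics/o2.png

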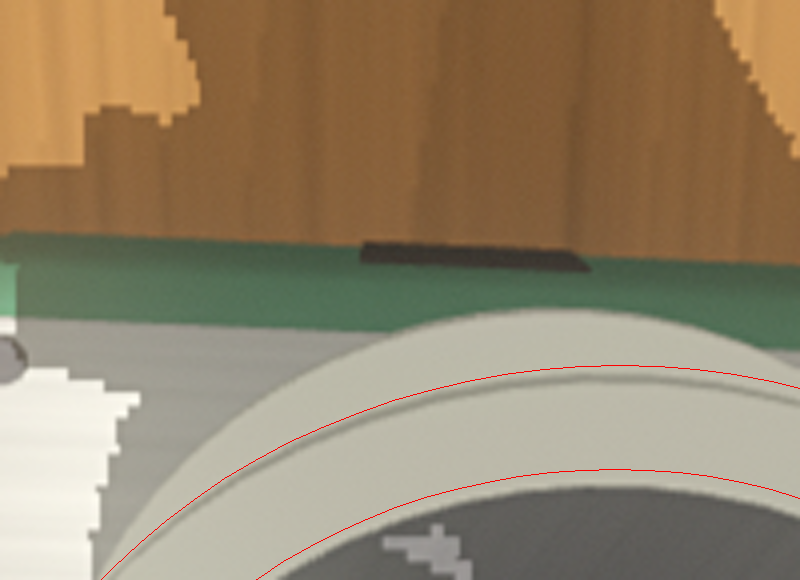

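That crop was too tight to be of use: it shows only the near rim, roughly on the fitted circle. I'll push a bit more, back off the spoke, lift out and look from above.

Emit:
jog_arm --translation '[[0.08, 0, -0.12], [0.18, 0, -0.2], [0.3, 0, -0.27], [0.3, 0, -0.27], [0.18, 0, -0.2], [0.14, -0.2, -0.17], [0.14, -1.0, -0.17], [0.14, -1.8, -0.1], [0.26, -2.6, 0.2], [0.26, -3.4, 0.45], [0.26, -4.2, 0.45], [0.26, -4.2, 0.45], [0.26, -4.2, 0.45]]' --rot '[[0, 0, 0], [0, 0, 0], [0, 0, 0], [0, 0, 0], [0, 0, 0], [0, 0, 0], [0, 0, 0], [0, 0, 0], [0, 0, 0], [0, 0, 0], [0, 0, 0], [0, 0, 0], [0, 0, 0]]' --gripper '[0, 0, 0, 0, 0, 0, 0, 0, 0, 0, 0, 0, 0]'

```text
clock: 6.55
position: [518.4, 183.1, 333.0]
ee_rot: [0.501, 0.503, -0.497, -0.5]
contact_force: [-0.8, 0.4, -0.9]
gripper_width: 0.1
```

```bash
python3 - <<'E'
from ov import *
print(arm.read_state()['position'])
f,K,T=cam('wrist');np.savez('w2.npz',f=f,K=K,T=T)
overlay(f,K,T,[519.5,203],130,145,135,'o3.png',(165,110,345,255))
E
```

```text
[518.43008795 183.13801408 332.9720152 ]
```

View pics/o3.png

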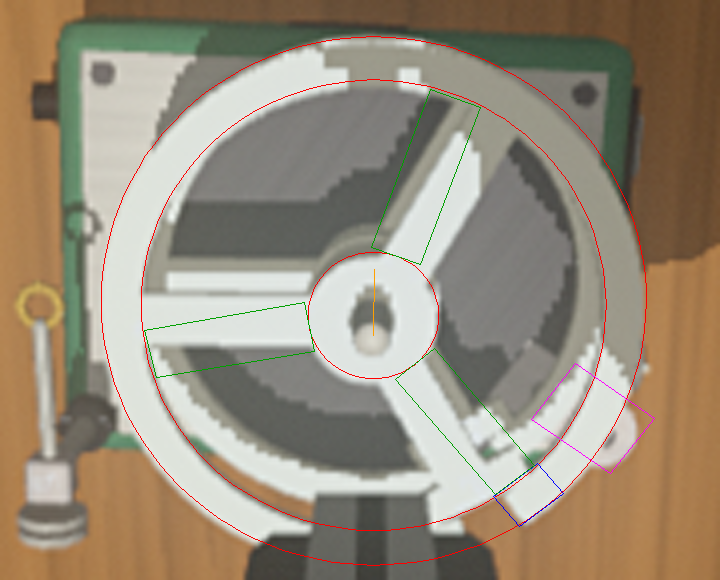

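Spokes now stand near 0.5° (left, row 318), 120.5° (notch, bottom right) and 240.5°. The ear screw at (612,437) gives a pin angle of about 144–145°, so about 24° remain. I'll re-enter the same window and push most of it.

```bash
python3 - <<'E'
from h import *
c=np.array([519.5,203])
P=lambda a,z:[*(c+40*np.array([np.cos(np.radians(a)),np.sin(np.radians(a))])),z]
move(P(321,165));move(P(321,121));move(P(336,121));move(P(351,121));move(P(343,121));move(P(343,165))
E
```

```text
pos [518.1 182.9 331.3] F [-0.1  0.7 -0.5] t 6.6
shift [-0.111  3.328 -0.637]
pos [518.1 182.9 331.3] F [-0.1  0.7 -0.5] t 6.6
shift [-0.114  4.208 -0.633]
pos [518.1 182.9 331.3] F [-0.1  0.7 -0.5] t 6.6
shift [ 0.064  4.209 -0.742]
pos [518.1 182.9 331.3] F [-0.1  0.7 -0.5] t 6.6
shift [ 0.264  4.21  -0.801]
pos [518.1 182.9 331.3] F [-0.1  0.7 -0.5] t 6.6
shift [ 0.156  4.21  -0.776]
pos [518.1 182.9 331.3] F [-0.1  0.7 -0.5] t 6.6
shift [ 0.158  3.33  -0.78 ]
```

Emit:
jog_arm --translation '[[-0.11, 0.8, -0.3], [-0.11, 1.7, -0.64], [-0.11, 2.5, -0.64], [-0.11, 3.3, -0.64], [-0.11, 3.6, -0.63], [-0.11, 3.9, -0.63], [-0.11, 4.1, -0.63], [-0.11, 4.2, -0.63], [-0.11, 4.21, -0.63], [-0.02, 4.21, -0.69], [0.06, 4.21, -0.74], [0.16, 4.21, -0.78], [0.26, 4.21, -0.8], [0.26, 4.21, -0.8], [0.26, 4.21, -0.8]]' --rot '[[0, 0, 0], [0, 0, 0], [0, 0, 0], [0, 0, 0], [0, 0, 0], [0, 0, 0], [0, 0, 0], [0, 0, 0], [0, 0, 0], [0, 0, 0], [0, 0, 0], [0, 0, 0], [0, 0, 0], [0, 0, 0], [0, 0, 0]]' --gripper '[0, 0, 0, 0, 0, 0, 0, 0, 0, 0, 0, 0, 0, 0, 0]'

```text
clock: 8.1
position: [559.1, 197.0, 121.1]
ee_rot: [0.5, 0.502, -0.498, -0.5]
contact_force: [0.1, -0.8, 0.5]
gripper_width: 0.1
```

Emit:
jog_arm --translation '[[-0.12, 0, 0.02], [-0.12, -0.3, 0.02], [-0.12, -1.0, 0.02], [-0.12, -1.8, 0.3], [-0.26, -2.6, 0.6], [-0.26, -3.4, 0.78], [-0.26, -4.2, 0.78], [-0.26, -4.2, 0.78], [-0.26, -4.2, 0.78]]' --rot '[[0, 0, 0], [0, 0, 0], [0, 0, 0], [0, 0, 0], [0, 0, 0], [0, 0, 0], [0, 0, 0], [0, 0, 0], [0, 0, 0]]' --gripper '[0, 0, 0, 0, 0, 0, 0, 0, 0]'

```text
clock: 9.0
position: [519.0, 183.1, 331.9]
ee_rot: [0.5, 0.503, -0.497, -0.5]
contact_force: [-0.9, -0.0, -1.0]
gripper_width: -0.0
```

```bash
python3 - <<'E'
from ov import *
print(arm.read_state()['position'])
f,K,T=cam('wrist');np.savez('w3.npz',f=f,K=K,T=T)
overlay(f,K,T,[519.5,203],144,144,135,'o4.png',(165,110,345,255))
E
```

```text
[518.98259623 183.09649507 331.90346874]
```

View pics/o4.png

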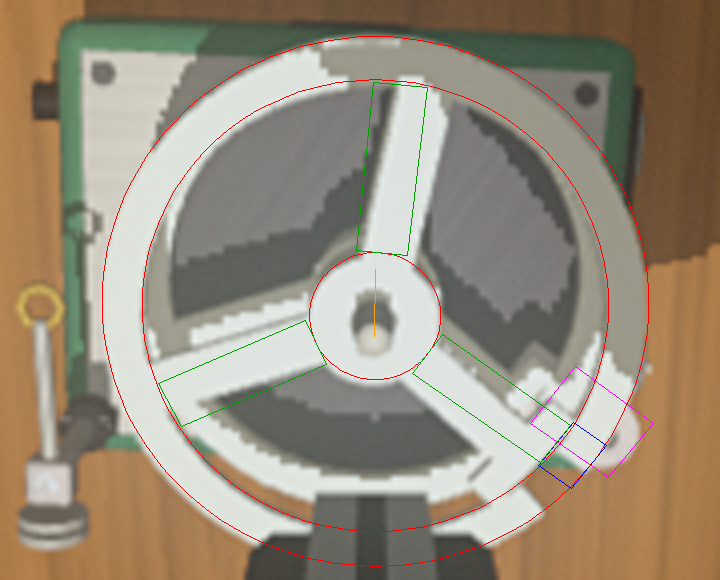

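Actual spokes sit about 8° short of the 144° overlay (notch at about 136°, gap near (545,490)), and the ear matches 143.5–144°. The finger at -8.6° gave a spoke at 16°, so the next finger target is about -0.6°.

```bash
python3 - <<'E'
from h import *
c=np.array([519.5,203])
P=lambda a,z:[*(c+40*np.array([np.cos(np.radians(a)),np.sin(np.radians(a))])),z]
move(P(336,165));move(P(336,121));move(P(351,121));move(P(359.4,121))
E
```

```text
pos [518.6 182.9 330.3] F [ 0.4 -0.6 -0.5] t 9.05
shift [ 0.064  3.31  -0.737]
pos [518.6 182.9 330.3] F [ 0.4 -0.6 -0.5] t 9.05
shift [ 0.061  4.19  -0.733]
pos [518.6 182.9 330.3] F [ 0.4 -0.6 -0.5] t 9.05
shift [ 0.261  4.191 -0.793]
pos [518.6 182.9 330.3] F [ 0.4 -0.6 -0.5] t 9.05
shift [ 0.378  4.192 -0.802]
```

Emit:
jog_arm --translation '[[0.03, 0.8, -0.35], [0.06, 1.7, -0.74], [0.06, 2.5, -0.74], [0.06, 3.3, -0.74], [0.06, 3.6, -0.73], [0.06, 3.9, -0.73], [0.06, 4.1, -0.73], [0.06, 4.19, -0.73], [0.06, 4.19, -0.73], [0.16, 4.19, -0.77], [0.26, 4.19, -0.79], [0.32, 4.19, -0.8], [0.38, 4.19, -0.8], [0.38, 4.19, -0.8], [0.38, 4.19, -0.8]]' --rot '[[0, 0, 0], [0, 0, 0], [0, 0, 0], [0, 0, 0], [0, 0, 0], [0, 0, 0], [0, 0, 0], [0, 0, 0], [0, 0, 0], [0, 0, 0], [0, 0, 0], [0, 0, 0], [0, 0, 0], [0, 0, 0], [0, 0, 0]]' --gripper '[0, 0, 0, 0, 0, 0, 0, 0, 0, 0, 0, 0, 0, 0, 0]'

```text
clock: 10.55
position: [559.4, 203.0, 121.2]
ee_rot: [0.5, 0.502, -0.498, -0.5]
contact_force: [-0.9, 0.0, 0.5]
gripper_width: 0.0
```

Emit:
jog_arm --translation '[[-0.12, 0, 0.02], [-0.12, -0.3, 0.02], [-0.12, -1.0, 0.02], [-0.2, -1.8, 0.3], [-0.38, -2.6, 0.6], [-0.38, -3.4, 0.8], [-0.38, -4.2, 0.8], [-0.38, -4.2, 0.8], [-0.38, -4.2, 0.8]]' --rot '[[0, 0, 0], [0, 0, 0], [0, 0, 0], [0, 0, 0], [0, 0, 0], [0, 0, 0], [0, 0, 0], [0, 0, 0], [0, 0, 0]]' --gripper '[0, 0, 0, 0, 0, 0, 0, 0, 0]'

```text
clock: 11.45
position: [518.4, 182.9, 331.9]
ee_rot: [0.5, 0.503, -0.497, -0.5]
contact_force: [0.1, -0.5, -1.1]
gripper_width: 0.2
```

```bash
python3 - <<'E'
from ov import *
print(arm.read_state()['position'])
f,K,T=cam('wrist');np.savez('w4.npz',f=f,K=K,T=T)
overlay(f,K,T,[519.5,203],144,144,135,'o5.png',(165,110,345,255))
E
```

```text
[518.40520127 182.88701849 331.9029127 ]
```

View pics/o5.png

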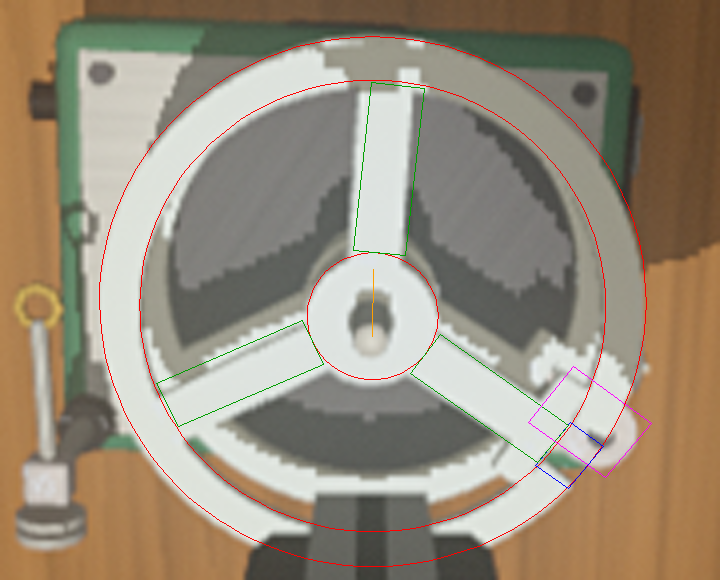

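Top spoke reads slightly past the 144° overlay, the others about on it. I'll measure the spoke edges numerically.

```bash
python3 - <<'E'
from h import *
c=np.array([519.5,203])
for w in ('w1','w3','w4'):
    d=np.load(w+'.npz');f,K,T=d['f'],d['K'],d['T'];g=cv2.cvtColor(f,cv2.COLOR_RGB2GRAY)
    # own axis check: centre of flange outer/hub assumed c; perpendicular profiles along each spoke
    for a0 in ({'w1':(-32,88,208),'w3':(16,136,256),'w4':(24,144,264)}[w]):
        res=[]
        for r in range(26,58,2):
            off=np.arange(-14,14.1,.25);a=np.radians(a0);e=np.array([np.cos(a),np.sin(a)]);n=np.array([-e[1],e[0]])
            q=np.array([proj([*(c+e*r+n*s),135],K,T) for s in off]).astype('f')
            p=cv2.remap(g,q[:,:1],q[:,1:],cv2.INTER_LINEAR)[:,0].astype(float)
            res.append([off[(p>215)].min() if (p>215).any() else np.nan,off[p>215].max() if (p>215).any() else np.nan, ])
        res=np.array(res);print(w,a0,'lo',res[:,0].round(1).tolist(),'hi',res[:,1].round(1).tolist())
E
```

```text
w1 -32 lo [-9.2, -8.5, -9.2, -9.2, -8.5, -9.2, -8.5, -9.5, -9.2, -8.8, -9.5, -9.2, -10.0, -14.0, -14.0, -14.0] hi [7.5, 7.5, 7.5, 7.2, 7.2, 7.2, 7.2, 7.2, 7.0, 7.2, 7.2, 7.0, 7.0, 7.2, 14.0, 14.0]
w1 88 lo [-6.8, -6.8, -7.0, -6.8, -7.0, -7.2, -7.2, -7.2, -7.5, -7.2, -7.2, -14.0, -14.0, nan, nan, nan] hi [5.8, 5.8, 6.0, 5.8, 5.2, 5.2, 5.2, 5.2, 5.2, 5.2, 5.2, 14.0, -7.2, nan, nan, nan]
w1 208 lo [-8.2, -8.2, -8.2, -8.5, -8.5, -8.2, -8.2, -8.2, -8.5, 6.5, 6.5, 6.5, nan, nan, nan, nan] hi [8.8, 10.0, 9.0, 9.5, 9.2, 9.2, 8.5, 9.8, 9.0, 10.0, 9.0, 8.0, nan, nan, nan, nan]
w3 16 lo [-10.2, -10.5, -9.2, -9.5, -10.2, -9.8, -10.2, -9.8, -9.0, -9.5, -9.5, -9.5, -8.0, -3.2, -3.0, -3.5] hi [8.2, 8.5, 8.5, 8.5, 8.8, 8.5, 8.8, 8.8, 8.8, 8.8, 9.0, 8.8, 9.0, 9.0, 14.0, 14.0]
w3 136 lo [-7.0, -7.0, -6.8, -6.8, -6.8, -6.8, -6.8, -6.2, -6.5, -6.2, -6.5, -6.5, -14.0, -6.2, -7.2, -14.0] hi [5.5, 5.2, 5.5, 5.5, 5.5, 5.8, 5.8, 5.8, 5.8, 14.0, 14.0, 13.2, 6.0, 6.0, 14.0, 14.0]
w3 256 lo [-5.5, -5.8, -5.5, -5.2, -5.5, -5.2, -5.5, -5.2, -5.2, -5.2, -5.0, -5.2, -4.8, -5.0, -4.8, -4.8] hi [7.0, 7.2, 7.0, 7.2, 7.2, 7.2, 7.5, 7.2, 7.5, 7.5, 7.5, 7.2, 7.5, 7.8, 7.8, 7.8]
w4 24 lo [-8.5, -8.2, -9.0, -8.8, -8.2, -8.2, -7.5, -7.8, -8.0, -7.2, -7.2, -2.8, -2.8, -2.5, -2.2, -2.2] hi [8.8, 8.8, 9.0, 9.2, 9.2, 9.0, 9.0, 9.2, 9.2, 9.2, 9.5, 9.8, 9.8, 14.0, 14.0, 14.0]
w4 144 lo [-6.5, -6.5, -6.5, -6.2, -6.2, -6.0, -6.0, -6.0, -6.0, -5.8, -5.8, -5.8, -14.0, -5.2, -6.5, -14.0] hi [8.8, 9.2, 10.0, 9.8, 10.0, 6.2, 6.2, 6.5, 6.2, 6.5, 14.0, 14.0, 7.0, 7.0, 14.0, 14.0]
w4 264 lo [-5.2, -5.0, -5.0, -4.8, -4.5, -4.2, -4.2, -4.0, -4.5, -4.2, -4.2, -4.0, -3.8, -3.8, -3.5, -3.5] hi [7.8, 7.8, 7.8, 7.8, 7.8, 7.8, 8.0, 8.0, 8.2, 8.5, 8.5, 8.2, 8.5, 8.5, 8.5, 8.8]
```

```bash
python3 - <<'E'
from h import *
c=np.array([519.5,203.5])
for w in ('w1','w3','w4'):
    d=np.load(w+'.npz');f,K,T=d['f'],d['K'],d['T']
    g=np.linspace(-20,20,400)
    a=np.radians(144);e=np.array([np.cos(a),np.sin(a)]);n=np.array([-e[1],e[0]])
    r=np.linspace(75,112,370)
    P=c+r[:,None,None]*e+g[None,:,None]*n;P=np.dstack([P,np.full(P.shape[:2],75.)])-T[:3,3]
    q=P@T[:3,:3]@K.T;q/=q[...,2:]
    im=cv2.remap(f,q[...,0].astype('f'),q[...,1].astype('f'),cv2.INTER_CUBIC)
    sat=cv2.cvtColor(im,cv2.COLOR_RGB2HSV)[...,1]; val=cv2.cvtColor(im,cv2.COLOR_RGB2GRAY)
    for rr in range(86,107,2):
        i=np.abs(r-rr).argmin();m=g[sat[i]<70];print(w,rr,(m.min().round(1),m.max().round(1)) if len(m) else None, 'screw',g[(val[i]<125)&(sat[i]<70)][[0,-1]].round(1) if ((val[i]<125)&(sat[i]<70)).any() else '')
    if w=='w4':
        for k in range(-5,6,5): im[::6,int((k*1.0+20)*10)]=(255,0,0)
        save(im,'ear.png')
E
```

```text
w1 86 (np.float64(-20.0), np.float64(20.0)) screw 
w1 88 (np.float64(-20.0), np.float64(20.0)) screw 
w1 90 (np.float64(-20.0), np.float64(20.0)) screw 
w1 92 (np.float64(-20.0), np.float64(20.0)) screw 
w1 94 (np.float64(-20.0), np.float64(12.9)) screw 
w1 96 (np.float64(-20.0), np.float64(12.0)) screw 
w1 98 (np.float64(-20.0), np.float64(11.2)) screw 
w1 100 (np.float64(-11.2), np.float64(10.1)) screw 
w1 102 (np.float64(-9.8), np.float64(8.5)) screw 
w1 104 (np.float64(-7.5), np.float64(6.2)) screw 
w1 106 None screw 
w3 86 (np.float64(-20.0), np.float64(20.0)) screw [-20.  -19.4]
w3 88 (np.float64(-19.6), np.float64(20.0)) screw [-18.1 -18. ]
w3 90 (np.float64(-18.6), np.float64(20.0)) screw 
w3 92 (np.float64(-16.9), np.float64(20.0)) screw [-16.8 -15.9]
w3 94 (np.float64(-15.7), np.float64(13.2)) screw 
w3 96 (np.float64(-15.1), np.float64(11.8)) screw 
w3 98 (np.float64(-14.6), np.float64(10.9)) screw 
w3 100 (np.float64(-11.1), np.float64(9.8)) screw 
w3 102 (np.float64(-9.8), np.float64(8.6)) screw 
w3 104 (np.float64(-7.4), np.float64(6.3)) screw 
w3 106 (np.float64(-2.1), np.float64(0.1)) screw 
w4 86 (np.float64(-20.0), np.float64(20.0)) screw [-18.1 -17.7]
w4 88 (np.float64(-20.0), np.float64(20.0)) screw [-18.5 -17.5]
w4 90 (np.float64(-20.0), np.float64(20.0)) screw [-18.6 -16.9]
w4 92 (np.float64(-20.0), np.float64(20.0)) screw [-4.  -2.7]
w4 94 (np.float64(-20.0), np.float64(13.2)) screw [-15.2  -2.4]
w4 96 (np.float64(-20.0), np.float64(11.8)) screw [-4.2 -2.2]
w4 98 (np.float64(-12.2), np.float64(11.0)) screw 
w4 100 (np.float64(-10.9), np.float64(10.0)) screw 
w4 102 (np.float64(-9.7), np.float64(8.5)) screw 
w4 104 (np.float64(-7.1), np.float64(6.0)) screw 
w4 106 None screw
```

View pics/ear.png

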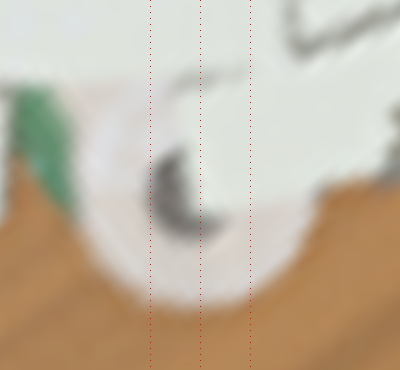

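The ear's rounded end centres at about -0.6 mm from the 144° line, so the pin is at about 143.7°. The spoke slopes put the notch at about 146.4°, some 2.7° past it. I'll push it back clockwise a little from the next window, then make the final calibrated push from the known side, 2.6° short of the last one.

```bash
python3 - <<'E'
from h import *
c=np.array([519.5,203.6])
P=lambda a,z:[*(c+40*np.array([np.cos(np.radians(a)),np.sin(np.radians(a))])),z]
for a,z in ((80,165),(80,121),(65,121),(55,121),(46,121),(60,121)): print(a,z);move(P(a,z))
E
```

```text
80 165
pos [518.  182.7 330.4] F [ 0.3  0.2 -0.2] t 11.5
shift [ 1.19   3.314 -0.156]
80 121
pos [518.  182.7 330.4] F [ 0.3  0.2 -0.2] t 11.5
shift [ 1.186  4.194 -0.153]
65 121
pos [518.  182.7 330.4] F [ 0.3  0.2 -0.2] t 11.5
shift [ 1.124  4.194 -0.353]
55 121
pos [518.  182.7 330.4] F [ 0.3  0.2 -0.2] t 11.5
shift [ 1.054  4.194 -0.474]
46 121
pos [518.  182.7 330.4] F [ 0.3  0.2 -0.2] t 11.5
shift [ 0.974  4.194 -0.571]
60 121
pos [518.  182.7 330.4] F [ 0.3  0.2 -0.2] t 11.5
shift [ 1.092  4.194 -0.415]
```

Emit:
jog_arm --translation '[[0.6, 0.6, -0.1], [1.19, 1.2, -0.16], [1.19, 2.1, -0.16], [1.19, 2.9, -0.16], [1.19, 3.4, -0.15], [1.19, 3.8, -0.15], [1.19, 4.1, -0.15], [1.19, 4.19, -0.15], [1.19, 4.19, -0.15], [1.12, 4.19, -0.35], [1.05, 4.19, -0.47], [0.97, 4.19, -0.57], [0.97, 4.19, -0.57], [1.09, 4.19, -0.42], [1.09, 4.19, -0.42], [1.09, 3.3, -0.42], [1.09, 2.4, -0.42], [1.09, 2.4, -0.42]]' --rot '[[0, 0, 0], [0, 0, 0], [0, 0, 0], [0, 0, 0], [0, 0, 0], [0, 0, 0], [0, 0, 0], [0, 0, 0], [0, 0, 0], [0, 0, 0], [0, 0, 0], [0, 0, 0], [0, 0, 0], [0, 0, 0], [0, 0, 0], [0, 0, 0], [0, 0, 0], [0, 0, 0]]' --gripper '[0, 0, 0, 0, 0, 0, 0, 0, 0, 0, 0, 0, 0, 0, 0, 0, 0, 0]'

```text
clock: 13.3
position: [542.7, 239.9, 218.4]
ee_rot: [0.501, 0.507, -0.493, -0.499]
contact_force: [0.6, -0.0, 0.0]
gripper_width: -0.1
```

```bash
python3 - <<'E'
from h import *
c=np.array([519.5,203.6])
P=lambda a,z:[*(c+40*np.array([np.cos(np.radians(a)),np.sin(np.radians(a))])),z]
for a,z in ((330,165),(330,121),(340,121),(350,121)): print(a,z);move(P(a,z))
move([559.4,201.2,121])
E
```

```text
330 165
pos [542.7 239.9 218.4] F [ 0.6 -0.   0. ] t 13.3
shift [-1.139  1.058 -0.211]
330 121
pos [542.7 239.9 218.4] F [ 0.6 -0.   0. ] t 13.3
shift [-1.15   1.937 -0.197]
340 121
pos [542.7 239.9 218.4] F [ 0.6 -0.   0. ] t 13.3
shift [-1.023  1.94  -0.256]
350 121
pos [542.7 239.9 218.4] F [ 0.6 -0.   0. ] t 13.3
shift [-0.889  1.942 -0.292]
pos [542.7 239.9 218.4] F [ 0.6 -0.   0. ] t 13.3
shift [-0.798  1.943 -0.302]
```

```bash
python3 - <<'E'
from h import *
s=arm.read_state();r=(R.from_quat(s['ee_rot']).inv()*R.from_quat([.5,.5,-.5,-.5])).as_rotvec(degrees=True);print(r, r/8)
E
```

```text
[0.92883799 0.0467044  0.67324426] [0.11610475 0.00583805 0.08415553]
```

Emit:
jog_arm --translation '[[-0.6, 0, -0.2], [-1.15, 0.2, -0.2], [-1.14, 1.0, -0.21], [-1.15, 1.4, -0.2], [-1.15, 1.7, -0.2], [-1.15, 1.9, -0.2], [-1.15, 1.94, -0.2], [-1.15, 1.94, -0.2], [-1.02, 1.94, -0.26], [-0.89, 1.94, -0.29], [-0.84, 1.94, -0.3], [-0.8, 1.94, -0.3], [-0.8, 1.94, -0.3], [-0.8, 1.94, -0.3]]' --rot '[[0.12, 0, 0.08], [0.12, 0, 0.08], [0.12, 0, 0.08], [0.12, 0, 0.08], [0.12, 0, 0.08], [0.12, 0, 0.08], [0.12, 0, 0.08], [0.12, 0, 0.08], [0.12, 0, 0.08], [0.12, 0, 0.08], [0.12, 0, 0.08], [0.12, 0, 0.08], [0.12, 0, 0.08], [0.12, 0, 0.08]]' --gripper '[0, 0, 0, 0, 0, 0, 0, 0, 0, 0, 0, 0, 0, 0]'

```text
clock: 14.7
position: [559.3, 201.3, 121.2]
ee_rot: [0.499, 0.5, -0.5, -0.5]
contact_force: [-0.2, 0.2, 0.2]
gripper_width: -0.1
```

Emit:
jog_arm --translation '[[-0.12, 0, 0.02], [-0.12, -0.3, 0.02], [-0.12, -1.0, 0.02], [-0.2, -1.8, 0.3], [-0.36, -2.6, 0.6], [-0.36, -3.4, 0.8], [-0.36, -4.2, 0.8], [-0.36, -4.2, 0.8], [-0.36, -4.2, 0.8]]' --rot '[[0, 0, 0], [0, 0, 0], [0, 0, 0], [0, 0, 0], [0, 0, 0], [0, 0, 0], [0, 0, 0], [0, 0, 0], [0, 0, 0]]' --gripper '[0, 0, 0, 0, 0, 0, 0, 0, 0]'

```text
clock: 15.6
position: [519.2, 182.9, 332.1]
ee_rot: [0.499, 0.501, -0.499, -0.5]
contact_force: [-0.4, -0.1, -0.7]
gripper_width: -0.0
```

```bash
cat > ang.py <<'E'
from h import *
def ang(f,K,T,n0,zt=135,c=np.array([519.5,203.6])):
    g=cv2.cvtColor(f,cv2.COLOR_RGB2GRAY)
    for a0 in (n0,n0+120,n0+240):
        res=[]
        for r in range(28,54,2):
            off=np.arange(-14,14.1,.25);a=np.radians(a0);e=np.array([np.cos(a),np.sin(a)]);n=np.array([-e[1],e[0]])
            q=np.array([proj([*(c+e*r+n*s),zt],K,T) for s in off]).astype('f')
            p=cv2.remap(g,q[:,:1],q[:,1:],cv2.INTER_LINEAR)[:,0]>215
            res.append([r,off[p].min() if p.any() else 14,off[p].max() if p.any() else 14])
        res=np.array(res)
        for k in (1,2):
            y=res[:,k];m=abs(y-np.median(y))<1.2;s=np.polyfit(res[m,0],y[m],1)
            print(a0%360,'lohi'[2*k-2:2*k],'n',m.sum(),'slope deg',np.degrees(s[0]).round(1),'at40',np.polyval(s,40).round(2))
E
python3 - <<'E'
from ov import *; from ang import ang
f,K,T=cam('wrist');np.savez('w5.npz',f=f,K=K,T=T)
d=np.load('w4.npz');print('w4');ang(d['f'],d['K'],d['T'],144)
print('w5');ang(f,K,T,144)
overlay(f,K,T,[519.5,203.6],143.7,143.7,135,'o6.png',(165,110,345,255))
E
```

```text
w4
144 lo n 12 slope deg 2.5 at40 -5.42
144 hi n 7 slope deg 2.7 at40 6.81
264 lo n 13 slope deg 3.0 at40 -4.29
264 hi n 13 slope deg 2.1 at40 8.13
24 lo n 9 slope deg 4.0 at40 -8.18
24 hi n 12 slope deg 1.8 at40 8.68
w5
144 lo n 12 slope deg -0.1 at40 -7.33
144 hi n 7 slope deg -1.0 at40 5.17
264 lo n 13 slope deg -0.2 at40 -6.17
264 hi n 13 slope deg -0.3 at40 6.48
24 lo n 10 slope deg -1.6 at40 -10.48
24 hi n 12 slope deg -0.2 at40 7.08
```

The spoke edges now give the notch at about 143.7°, matching the pin at about 143.7°. Now I'll press on the spoke at 264°, r=32, clear of the spindle.

```bash
python3 - <<'E'
from h import *
move([516.2,171.8,150]);move([516.2,171.8,138])
E
```

```text
pos [518.8 182.7 330.6] F [-0.2 -0.5 -0.3] t 15.65
shift [-0.222  3.611  0.047]
pos [518.8 182.7 330.6] F [-0.2 -0.5 -0.3] t 15.65
shift [-0.223  3.851  0.047]
```

Emit:
jog_arm --translation '[[-0.1, 0.8, 0.05], [-0.22, 1.6, 0.05], [-0.22, 2.4, 0.05], [-0.22, 3.0, 0.05], [-0.22, 3.4, 0.05], [-0.22, 3.6, 0.05], [-0.22, 3.75, 0.05], [-0.22, 3.85, 0.05], [-0.22, 3.85, 0.05], [-0.22, 3.85, 0.05]]' --rot '[[0, 0, 0], [0, 0, 0], [0, 0, 0], [0, 0, 0], [0, 0, 0], [0, 0, 0], [0, 0, 0], [0, 0, 0], [0, 0, 0], [0, 0, 0]]' --gripper '[0, 0, 0, 0, 0, 0, 0, 0, 0, 0]'

```text
clock: 16.65
position: [516.5, 172.2, 138.9]
ee_rot: [0.499, 0.501, -0.5, -0.5]
contact_force: [-0.1, 0.5, -0.3]
gripper_width: 0.3
```

Emit:
jog_arm --translation '[[0, 0.02, 0], [0, 0.04, 0], [0, 0.06, 0], [0, 0.08, 0], [0, 0.1, 0], [0, 0.1, 0]]' --rot '[[0, 0, 0], [0, 0, 0], [0, 0, 0], [0, 0, 0], [0, 0, 0], [0, 0, 0]]' --gripper '[0, 0, 0, 0, 0, 0]'

```text
clock: 17.25
position: [516.7, 172.2, 134.2]
ee_rot: [0.499, 0.501, -0.5, -0.5]
contact_force: [-0.7, -0.1, 2.8]
gripper_width: 0.1
```

Light contact at about z=134.5 (2.8 N). I'll go on in small steps.

Emit:
jog_arm --translation '[[0, 0.02, 0], [0, 0.04, 0], [0, 0.06, 0], [0, 0.06, 0]]' --rot '[[0, 0, 0], [0, 0, 0], [0, 0, 0], [0, 0, 0]]' --gripper '[0, 0, 0, 0]'

```text
clock: 17.65
position: [516.8, 172.2, 131.1]
ee_rot: [0.499, 0.501, -0.5, -0.5]
contact_force: [-0.1, -0.1, 2.1]
gripper_width: -0.2
```

It is going down freely (about 2–4 N) to z=131, so the notch is over the pin.

Emit:
jog_arm --translation '[[0, 0.02, 0], [0, 0.04, 0], [0, 0.06, 0], [0, 0.08, 0], [0, 0.1, 0], [0, 0.1, 0]]' --rot '[[0, 0, 0], [0, 0, 0], [0, 0, 0], [0, 0, 0], [0, 0, 0], [0, 0, 0]]' --gripper '[0, 0, 0, 0, 0, 0]'

```text
clock: 18.25
position: [516.8, 172.2, 125.9]
ee_rot: [0.499, 0.501, -0.5, -0.5]
contact_force: [-0.4, -0.8, 2.4]
gripper_width: -0.1
```

Emit:
jog_arm --translation '[[0, 0.02, 0], [0, 0.03, 0], [0, 0.03, 0]]' --rot '[[0, 0, 0], [0, 0, 0], [0, 0, 0]]' --gripper '[0, 0, 0]'

```text
clock: 18.55
position: [517.1, 172.2, 125.0]
ee_rot: [0.5, 0.501, -0.5, -0.5]
contact_force: [-0.2, -1.3, 5.6]
gripper_width: -0.2
```

Emit:
jog_arm --translation '[[0, 0.02, 0], [0, 0.03, 0], [0, 0.03, 0]]' --rot '[[0, 0, 0], [0, 0, 0], [0, 0, 0]]' --gripper '[0, 0, 0]'

```text
clock: 18.85
position: [517.7, 172.2, 125.0]
ee_rot: [0.5, 0.502, -0.499, -0.499]
contact_force: [-1.8, -3.0, 9.4]
gripper_width: -0.2
```

```bash
python3 -c "
from h import *
s=arm.read_state();print(s['position'],s['contact_force'])"
```

```text
[517.74012467 172.19539583 125.02296748] [-1.83458985 -2.96340682  9.40526906]
```

Emit:
jog_arm --translation '[[0, 0.03, 0], [0, 0.06, 0], [0, 0.06, 0]]' --rot '[[0, 0, 0], [0, 0, 0], [0, 0, 0]]' --gripper '[0, 0, 0]'

```text
clock: 19.15
position: [519.2, 172.2, 124.9]
ee_rot: [0.5, 0.503, -0.499, -0.498]
contact_force: [-3.0, -3.0, 15.3]
gripper_width: -0.5
```

Hard stop at z=124.9 with 15 N, about 10 mm below first contact. I'll lift off and look.

Emit:
jog_arm --translation '[[0, -0.05, 0], [0, -0.1, 0], [0, -0.4, 0], [0, -1.2, 0], [0, -2.0, 0], [0.1, -2.8, 0], [0.22, -3.6, 0], [0.22, -4.2, 0], [0.22, -4.2, 0], [0.22, -4.2, 0]]' --rot '[[0, 0, 0], [0, 0, 0], [0, 0, 0], [0, 0, 0], [0, 0, 0], [0, 0, 0], [0, 0, 0], [0, 0, 0], [0, 0, 0], [0, 0, 0]]' --gripper '[0, 0, 0, 0, 0, 0, 0, 0, 0, 0]'

```text
clock: 20.15
position: [517.4, 183.1, 334.4]
ee_rot: [0.5, 0.503, -0.499, -0.498]
contact_force: [0.3, -0.1, -0.3]
gripper_width: -0.1
```

```bash
python3 - <<'E'
from ov import *; from ang import ang
print(arm.read_state()['position'])
f,K,T=cam('wrist')
ang(f,K,T,144,125)
overlay(f,K,T,[519.5,203.6],143.7,143.7,125,'o7.png',(165,110,345,255))
f2,K2,T2=cam('side'); print(find('side',T2,'reel_a_top',2))
u,v=proj([519.5,203.6,100],K2,T2).astype(int); a=cv2.resize(f2[v-60:v+60,u-60:u+60],(400,400),interpolation=3)
b=cv2.imread('pics/side0.png')[:,:,::-1][v-60:v+60,u-60:u+60]
save(np.hstack([cv2.resize(b,(400,400),interpolation=3),a]),'side2.png')
E
```

```text
[517.35822784 183.11974529 334.38042397]
144 lo n 11 slope deg 4.0 at40 -4.59
144 hi n 3 slope deg 4.7 at40 7.88
264 lo n 13 slope deg 3.4 at40 -3.37
264 hi n 13 slope deg 3.0 at40 9.08
24 lo n 9 slope deg 4.0 at40 -7.13
24 hi n 13 slope deg 3.9 at40 9.79
[(0.62, [507.2, 221.2, 121.2])]
```

View pics/o7.png

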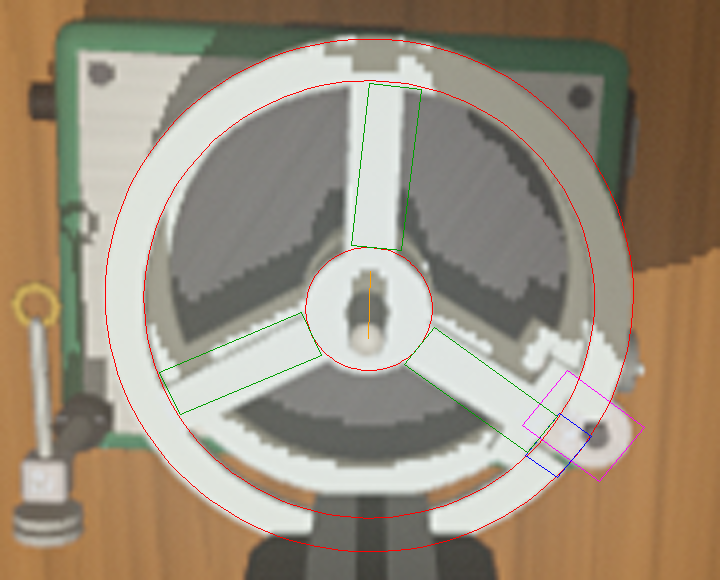

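View pics/side2.png

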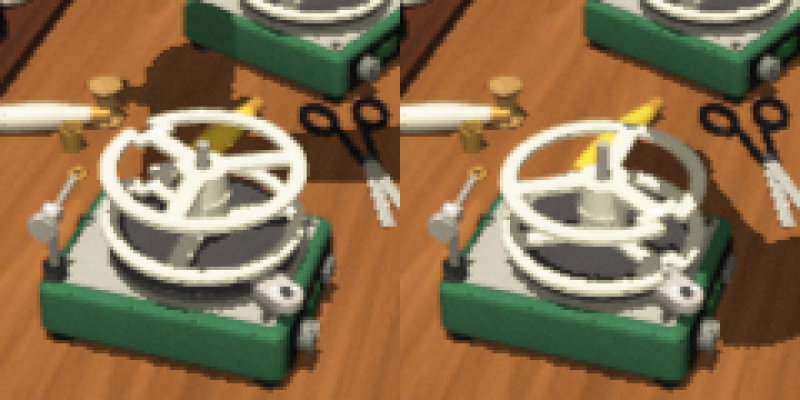

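The last views show the upper flange fitting the z=125 circle (columns 105 to 633), the lower flange down by the plate, the notch in line with the ear, and the loose things unmoved. The arm is clear at z=334, so I'm handing in.

```bash
python3 -c "
from h import *
print(job_done())"
```

```text
the job is handed in; nothing more can be done
None
```

The reel on the +y winder is turned round and pressed fully home, and I've handed the job in after about 20 s of the 54 s allowed. I turned it about 177° anticlockwise with the closed fingertip in a window. It overshot by about 2.7°, so I set it back until the notch was in line with the ear at about 143.7°. I then pressed on a spoke.

**Seating:** The reel went down on about 2–6 N and came to a hard stop about 10 mm below its starting height. The fingertip read z = 124.9 mm against 125 expected, with a largest reading of about 15 N. After I lifted off, the upper flange matched the 125 mm circle in the camera overlay, and the side view showed the reel down by the plate.

**Disagreements:**
- While I pressed, the fingertip slid about 2.5 mm sideways and took the reel with it. The spokes afterwards read about 3.7° further round than before pressing. That is slightly more than the roughly 3.3° of play around my pin estimate, and my angle measurements are only good to about 1°.
- The trained network put the reel top at z = 121 in the last side view, within its usual error. I relied on the contact and overlay measurements instead.

**Surroundings:** In the last side view, the loose things in frame looked unmoved. I never went near the other winder. The gripper finished clear, about 200 mm above the reel, reading no contact force.

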